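# Count a batch of vial caps on the balance

## Task

Count a batch of caps on the counting balance: with the dish still empty, press the yellow tare button fully down and let it come back up, then pour all six blue caps from their cup into the dish, and then press the green count button fully down and release it. Finish with the emptied cup standing upright on the bench. Do not press the red off button, press each of the other two only at its proper moment, and do not shift or knock over the other things on the bench.

Things in the scene. Friction and masses are not known exactly. Their poses are not given: they have to be found in the camera images.
- balance: counting balance, fixed to the bench: a white box 180 (along its x) x 190 x 48 mm high, with a round steel dish of 170 mm rim diameter fixed centrally on top, rim 106 mm above the bench. Origin: centre of its underside on the bench; its small green display faces its -x
- dish_in (a point): centre of the dish's inner floor, 60 mm above the bench; the dish is 46 mm deep inside, floor about 85 mm across, sloping sides, open mouth about 165 mm across
- cup: the cup to pour from: loose, round, clear plastic with a blue band below the rim, 75 mm high, flared: 50 mm outside diameter at the foot, 61 mm at 50 mm height, 66 mm at the rim; wall 3 mm, floor 4 mm, no handle, 64 to 112 g empty; its +z points out of the mouth. Origin: centre of its underside. It stands upright and holds the six blue caps loose in its lower half
- cup_rim (a point): centre of that cup's mouth, 75 mm above its underside
- cap0: one of six loose solid blue vial caps, 17 mm diameter, 14 mm high, 10 g, smooth (friction about 0.3: they slide out once the cup is tipped well past level, about 110 degrees from upright). Origin: centre of its wider end
- cap1: one of six loose solid blue vial caps, 17 mm diameter, 14 mm high, 10 g, smooth (friction about 0.3: they slide out once the cup is tipped well past level, about 110 degrees from upright). Origin: centre of its wider end
- cap2: one of six loose solid blue vial caps, 17 mm diameter, 14 mm high, 10 g, smooth (friction about 0.3: they slide out once the cup is tipped well past level, about 110 degrees from upright). Origin: centre of its wider end
- cap3: one of six loose solid blue vial caps, 17 mm diameter, 14 mm high, 10 g, smooth (friction about 0.3: they slide out once the cup is tipped well past level, about 110 degrees from upright). Origin: centre of its wider end
- cap4: one of six loose solid blue vial caps, 17 mm diameter, 14 mm high, 10 g, smooth (friction about 0.3: they slide out once the cup is tipped well past level, about 110 degrees from upright). Origin: centre of its wider end
- cap5: one of six loose solid blue vial caps, 17 mm diameter, 14 mm high, 10 g, smooth (friction about 0.3: they slide out once the cup is tipped well past level, about 110 degrees from upright). Origin: centre of its wider end
- tare_top (a point): centre of the top of the yellow tare button (32 mm diameter, 52 mm above the bench when out), which moves straight down; on a fixed grey button box 62 x 62 x 28 mm with a black round collar 44 mm across, 12 mm high, around the button; it may stand in any of six places on the bench left or right of the balance
- tare (a joint): travel of the yellow tare button: 0 out, 0.008 m fully down; spring, about 1.5 N to start and 5 N at the bottom; comes back by itself
- count_top (a point): centre of the top of the green count button, on a box like the tare button's
- count (a joint): travel of the green count button: 0 out, 0.008 m fully down, same spring
- off_top (a point): centre of the top of the red off button, on a box like the tare button's; to be left alone
- off (a joint): travel of the red off button: 0 out, 0.008 m fully down
- red_cup: bystander: loose cup of the same shape and size as the blue one, 75 mm high, red band, filled with red caps that do not come out; 120 g. Origin: centre of its underside
- yellow_cup: bystander: the same as red_cup, but with yellow band and yellow caps
- vial_a: bystander: small upright glass vial with a red stopper, 24 mm diameter, 66 mm high, 35 g, easily knocked over. Origin: centre of its underside
- vial_b: bystander: small upright glass vial with a white stopper, 24 mm diameter, 66 mm high, 35 g, easily knocked over. Origin: centre of its underside
- vial_c: bystander: small upright glass vial with a red stopper, 24 mm diameter, 66 mm high, 35 g, easily knocked over. Origin: centre of its underside
- torch: bystander: metal hand torch lying down, 180 mm long along its x, 38 mm thick at the head. Origin: under its middle, on the bench
- spatula: bystander: flat steel lab spatula lying along its x, about 150 mm long, 4 mm thick. Origin: on the bench under it
Things that resemble listed ones, but are neither listed nor needed, are in the scene too. What is shaped like the part that bears off_top but orange is not meant.

How it is judged:
On the way, in this order (a step that is already met when the one before it is completed fails the run):
1. the yellow tare button is pressed fully down (past 6.5 of its 8 mm) while the dish is empty (value of joint tare above 0.0065 m), for 0.05 s.
2. the tare button is out again (value of joint tare below 0.0015 m), for 0.1 s.
3. all six blue caps lie in the dish (horizontal distance between each of cap0, cap1, cap2, cap3, cap4, cap5 and dish_in below 0.082 m and z of cap0 in the frame of dish_in between -0.01 and 0.06 m and z of cap1 in the frame of dish_in between -0.01 and 0.06 m and z of cap2 in the frame of dish_in between -0.01 and 0.06 m and z of cap3 in the frame of dish_in between -0.01 and 0.06 m and z of cap4 in the frame of dish_in between -0.01 and 0.06 m and z of cap5 in the frame of dish_in between -0.01 and 0.06 m), for 0.2 s.
4. the green count button is pressed fully down (past 6.5 of its 8 mm) (value of joint count above 0.0065 m), for 0.05 s.
5. the count button is out again (value of joint count below 0.0015 m), for 0.1 s.
At the end, for the whole second after the job is handed in: All six blue caps at rest in the dish (within 82 mm of its axis); all three buttons out (within 1.5 mm); the emptied cup released, upright (0.1 rad) on the bench itself; red and yellow cups, vials, torch and spatula within 30 mm of their starts, cups and vials upright (0.3 rad) (all of step 3 and linear speed of each of cap0, cap1, cap2, cap3, cap4, cap5 below 0.05 m/s and value of joint each of tare, count, off below 0.0015 m and angle between cup's own z axis and vertical below 0.1 rad and height (world z) of cup between -0.006 and 0.006 m and linear speed of cup below 0.02 m/s and distance of each of red_cup, yellow_cup, vial_a, vial_b, vial_c, torch, spatula from where it was at the start of the episode below 0.03 m and angle between each of red_cup, yellow_cup, vial_a, vial_b, vial_c's own z axis and vertical below 0.3 rad); the robot touches nothing.
It fails at once if the red off button is pressed (3 mm or more) (value of joint off above 0.003 m).
It fails at once if the tare button is pressed (3 mm or more) while a cap is in the dish (value of joint tare above 0.003 m and ((horizontal distance between cap0 and dish_in below 0.082 m and z of cap0 in the frame of dish_in between -0.01 and 0.06 m) or (horizontal distance between cap1 and dish_in below 0.082 m and z of cap1 in the frame of dish_in between -0.01 and 0.06 m) or (horizontal distance between cap2 and dish_in below 0.082 m and z of cap2 in the frame of dish_in between -0.01 and 0.06 m) or (horizontal distance between cap3 and dish_in below 0.082 m and z of cap3 in the frame of dish_in between -0.01 and 0.06 m) or (horizontal distance between cap4 and dish_in below 0.082 m and z of cap4 in the frame of dish_in between -0.01 and 0.06 m) or (horizontal distance between cap5 and dish_in below 0.082 m and z of cap5 in the frame of dish_in between -0.01 and 0.06 m))).
It fails at once if the count button is pressed (3 mm or more) before all six caps are in the dish (value of joint count above 0.003 m and not ((horizontal distance between cap0 and dish_in below 0.082 m and z of cap0 in the frame of dish_in between -0.01 and 0.06 m) and (horizontal distance between cap1 and dish_in below 0.082 m and z of cap1 in the frame of dish_in between -0.01 and 0.06 m) and (horizontal distance between cap2 and dish_in below 0.082 m and z of cap2 in the frame of dish_in between -0.01 and 0.06 m) and (horizontal distance between cap3 and dish_in below 0.082 m and z of cap3 in the frame of dish_in between -0.01 and 0.06 m) and (horizontal distance between cap4 and dish_in below 0.082 m and z of cap4 in the frame of dish_in between -0.01 and 0.06 m) and (horizontal distance between cap5 and dish_in below 0.082 m and z of cap5 in the frame of dish_in between -0.01 and 0.06 m))).
It fails at once if a bystander is shifted by more than 30 mm or a standing one tipped over (distance of any of red_cup, yellow_cup, vial_a, vial_b, vial_c, torch, spatula from where it was at the start of the episode above 0.03 m or angle between any of red_cup, yellow_cup, vial_a, vial_b, vial_c's own z axis and vertical above 0.5 rad).
It also fails if it takes over 72 s, if anything falls off the work surface, if the arm or the gripper's body presses on something with over 40 N, if the wrist force passes 120 N, or if a joint passes its speed limit or range.

## Robot

A 6-joint arm with a two-finger parallel gripper is mounted at the origin on the work surface. World frame = base frame: x ahead of the robot, y to its left, z up, the work surface at z = 0. Lengths are in m, angles in rad, forces in N, time in s.
With the tool pointing down it reaches from about 0.35 to 0.975 m from the base axis. Payload 4.9 kg.
Tool frame: the origin (TCP) lies at the centre of the arm's flange, where the gripper is bolted on; the fingertips stand 173 mm ahead of it and the grasp point (between the pads) lies 155 mm ahead of it; z points along the fingers, y is the line along which they close (so a half turn about z gives the same grasp; the last joint's range is limited). The gripper opens to 85 mm and grips with 20 to 120 N. Pads are 22 mm wide; open, the fingers measure 114 mm over their backs; the gripper's body (76 mm by 85 mm) begins 54 mm behind the grasp point. The pads swing forward as they close: fully open they stand 13 mm farther back than shut.
Start: joints at [1.082, 0.053, 1.613, -0, 1.476, -0.119], TCP at [0.226, 0.583, 0.405] pointing down, gripper open.
Joint ranges: [-3.01, 3.01], [-1.01, 2.22], [0.06, 2.58], [-1.02, 4.17], [0.09, 2.62], [-3.14, 3.14]. Speed limits (rad/s): [2.57, 2.57, 3.14, 3.14, 3.14, 3.14].

## Interface

Orientations are given as a unit quaternion [w, x, y, z].
In Python, from plant import observe, get_image, close_job gives the robot as it stands.
- The arm moves only by the shell command python3 -m pendant 'ROWS'. ROWS is JSON, one flat list of numbers, 7 for each row, row after row: the turn, a rotation vector about the world's x, y, z normalised to -1 to 1, where 1 is 60 degrees, then the shift along the world's x, y, z normalised to -1 to 1, where 1 is 0.25 m, then the opening, from 0 (shut) to 1 (fully open). A call has 1 to 8 rows; each row is the pose to reach, as a shift and turn from the pose commanded when the call began; what a row does not reach only later rows make up. A row lasts 1/12 s, in which the tool goes at most 41.7 mm and 7.16 degrees, less where a joint would pass 70% of its speed; a pose out of reach is approached as far as the arm can. A call with a number of a shift or a turn outside -1 to 1 is refused whole. A call with a gripper value outside its range is refused whole. The fingers move at their own pace and stop on an object; the grip force is fixed at half the most. Time passes only in rows, so rows that repeat a pose let the fingers close. It gives the time, the measured TCP pose, the force, the opening and the grip force at its end, in the units of the state.
- observe(): the state, without advancing time (a new reading comes with each control period).
- get_image(name): name is "scene" or "side" or "wrist"; returns a dict with "frame" (384x512x3 uint8, red, green, blue), "fx", "fy", "cx", "cy" (pixels), "rvec" (rotation vector, rad) and "tvec" (3), from world to camera coordinates, as OpenCV has them. Camera axes: x right, y down, z forward; pixel columns grow to the right and rows downward; lengths in m; the calibration is good to about 2 mm. A picture is of the moment at which its call begins. There is no depth.
- close_job(): hands the job in; it is judged then, once.
The state is a dict: "clock": time; "joints": joint angles; "qvel": joint speeds; "joint_torque": joint torques, N m; "tcp_pos": TCP position; "tcp_rot": TCP orientation; "ft_force": force on the tool from outside, world axes, zero at the start; "wrist_torque": the same for the moment, N m; "finger_gap": opening from 0.0 (shut) to 1.0 (fully open); "grasp_force": force on a finger pad.
Only numpy, scipy, OpenCV 4.12 (cv2) and the standard library are available. Lean on these libraries where they do the work, as an engineer would, in place of code of your own. Each camera call takes 0.05 s, during which the arm holds its last target. There are 200 camera calls.

## Working session

There is one attempt and no reset: what is moved stays moved. The work goes in short steps, Python scripts to look and compute and a shell command to move; the robot and the scene stay as the last step left them, time stands still between calls to the robot, and variables do not carry over. Pictures are saved under pics/ and viewed, at most 12 in all, crops included, and the job is handed in when it is done.

```bash
mkdir -p pics; cat > h.py <<'E'
import numpy as np, cv2, pickle
from plant import observe, get_image, close_job
def grab(n,f):
    d=get_image(n); pickle.dump(d,open(f'{f}.pkl','wb')); cv2.imwrite(f'pics/{f}.png',cv2.resize(d['frame'][:,:,::-1],(800,600),interpolation=cv2.INTER_CUBIC)); return d
def load(f): return pickle.load(open(f'{f}.pkl','rb'))
def ray(d,u,v,z):
    R,_=cv2.Rodrigues(np.array(d['rvec'],float)); t=np.array(d['tvec'],float).ravel()
    c=-R.T@t; r=R.T@np.array([(u-d['cx'])/d['fx'],(v-d['cy'])/d['fy'],1]); return c+r*(z-c[2])/r[2]
def proj(d,P):
    K=np.array([[d['fx'],0,d['cx']],[0,d['fy'],d['cy']],[0,0,1]])
    return cv2.projectPoints(np.array(P,float).reshape(-1,3),np.array(d['rvec'],float),np.array(d['tvec'],float),K,None)[0].reshape(-1,2)
E
python3 - <<'E'
from h import *
for n in('scene','side'):
    d=grab(n,n+'0'); R,_=cv2.Rodrigues(np.array(d['rvec'],float)); print(n,-R.T@np.array(d['tvec']).ravel(),d['fx'])
print(observe())
E
```

```text
scene [1.01974973 0.48928729 0.80601723] 380.82965551821843
side [ 0.29090559 -0.98315198  0.97845117] 447.5546313053832
{'clock': 0.1, 'joints': array([ 1.08198395e+00,  5.33009712e-02,  1.61415945e+00,  7.03573548e-06,
        1.47598763e+00, -1.19008530e-01]), 'qvel': array([-7.67968955e-04, -1.59754594e-03, -3.16164796e-03, -1.09580716e-05,
        7.19686271e-05, -1.87545240e-04]), 'joint_torque': array([ 1.30021992e-03, -3.94898164e+01, -3.71366251e+01, -6.66319897e-05,
        3.89067951e-03,  1.99048799e-05]), 'tcp_pos': array([0.22578492, 0.58253249, 0.40357772]), 'tcp_rot': array([-2.80958821e-04,  1.83850382e-01,  9.82953802e-01, -8.84138405e-04]), 'ft_force': array([-0.5040484 ,  0.43802978,  0.47599291]), 'wrist_torque': array([-0.04426745,  0.01219593,  0.01222517]), 'grasp_force': 0.0, 'finger_gap': 0.9990650575624533}
```

View pics/scene0.png

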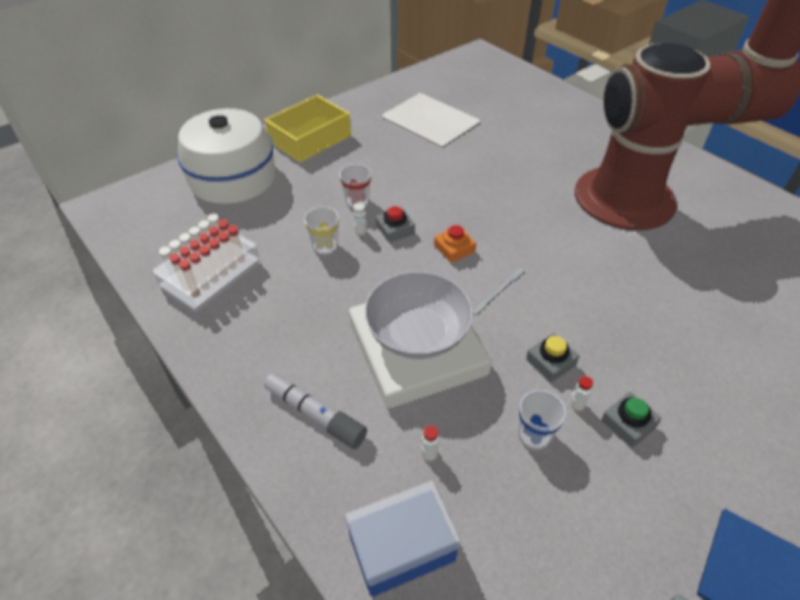

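View pics/side0.png

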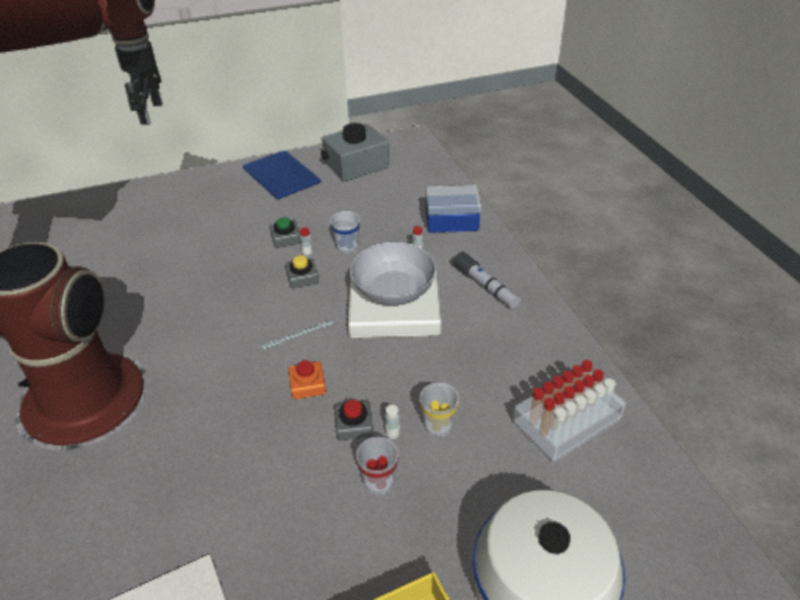

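The scene view shows three cups: blue band with blue caps (541,418), yellow (322,230) and red (355,185). The blue one is the one meant. It also shows tare (556,346), green count (637,409), grey-boxed red off (396,215), an orange decoy (456,236), and a vial (583,393) between the cup and the buttons. I'll confirm this in an enlarged crop.

```bash
python3 - <<'E'
from h import *
d=load('scene0'); s=load('side0')
c=d['frame'][200:300,270:430]; cv2.imwrite('pics/c1.png',cv2.resize(c[:,:,::-1],(800,500),interpolation=cv2.INTER_CUBIC))
k=.64
def tri(n,a,b,z):
    print(n,ray(d,a[0]*k,a[1]*k,z).round(3),ray(s,b[0]*k,b[1]*k,z).round(3))
tri('tare',(556,346),(300,262),.052)
tri('count',(637,408),(284,224),.052)
tri('off',(396,214),(352,409),.052)
tri('cup rim',(542,412),(346,221),.075)
tri('vial near',(585,382),(305,231),.066)
tri('vial2',(431,432),(418,230),.066)
tri('dish rim',(419,316),(393,274),.106)
tri('yel',(322,222),(440,400),.075)
tri('spat end',(522,272),(264,347),.002)
tri('spat end2',(477,312),(332,323),.002)
tri('torch a',(268,382),(518,300),.015)
tri('torch b',(350,430),(458,260),.02)
for n,p in dict(c1=(0,0)).items(): pass
E
```

```text
tare [0.464 0.196 0.052] [0.454 0.179 0.052]
count [0.459 0.347 0.052] [0.451 0.326 0.052]
off [ 0.458 -0.219  0.052] [ 0.447 -0.239  0.052]
cup rim [0.586 0.27  0.075] [0.579 0.256 0.075]
vial near [0.492 0.273 0.066] [0.487 0.264 0.066]
vial2 [0.725 0.191 0.066] [0.721 0.18  0.066]
dish rim [0.623 0.044 0.106] [0.607 0.011 0.106]
yel [ 0.597 -0.266  0.075] [ 0.586 -0.289  0.075]
spat end [0.342 0.018 0.002] [0.337 0.008 0.002]
spat end2 [0.478 0.036 0.002] [0.479 0.027 0.002]
torch a [ 0.846 -0.06   0.015] [ 0.853 -0.053  0.015]
torch b [0.797 0.094 0.02 ] [0.786 0.105 0.02 ]
```

View pics/c1.png

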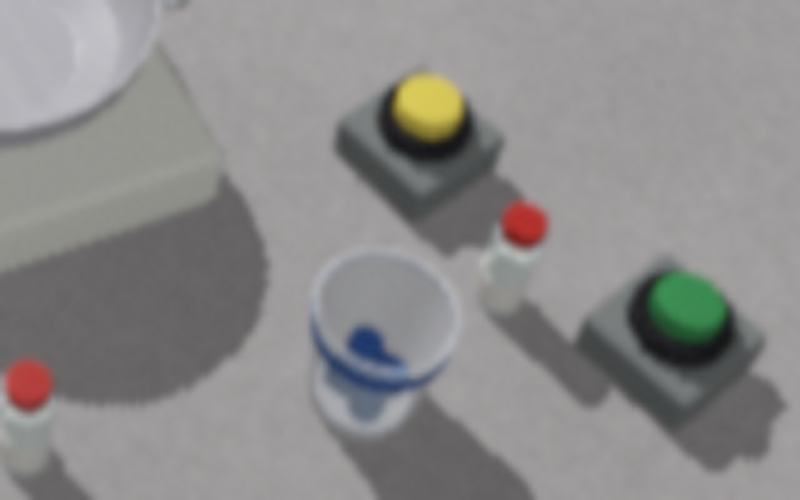

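Confirmed: the blue-band cup holds blue caps at scene px (346,259). The tare button is at (356,220), the count button at (407,261) and the vial stopper at (375,244). The two views disagree by 1-2 cm, so I'll use colour centroids for precision.

```bash
python3 - <<'E'
from h import *
from scipy import ndimage as N
D={n:load(n+'0') for n in('scene','side')}
def blobs(n,f,win):
    h=cv2.cvtColor(D[n]['frame'],cv2.COLOR_RGB2HSV).astype(int); m=f(h)&(h[:,:,1]>130)&(h[:,:,2]>60)
    x0,y0,x1,y1=win; mm=np.zeros_like(m); mm[y0:y1,x0:x1]=m[y0:y1,x0:x1]
    ys,xs=np.nonzero(mm); return xs.mean()+.5-.5,ys.mean(),len(xs),xs.min(),xs.max(),ys.min(),ys.max()
Y=lambda h:abs(h[:,:,0]-27)<7
G=lambda h:abs(h[:,:,0]-65)<15
Rr=lambda h:(h[:,:,0]<7)|(h[:,:,0]>172)
B=lambda h:abs(h[:,:,0]-110)<12
for n,f,ws,wd,z in [('tare',Y,(335,205,375,240),(180,155,210,180),.049),('count',G,(390,245,425,280),(170,130,195,160),.049),('off',Rr,(240,125,265,150),(210,250,240,275),.049),
  ('vial',Rr,(365,235,385,255),(185,140,205,155),.060),('vial2',Rr,(265,265,285,285),(260,140,275,155),.06),('cupband',B,(325,250,370,300),(205,130,240,165),.06)]:
    a=blobs('scene',f,ws); b=blobs('side',f,wd); print(n,np.round(a,1),np.round(b,1),ray(D['scene'],a[0],a[1],z).round(3),ray(D['side'],b[0],b[1],z).round(3))
# overlay of the side view
s=D['side']['frame'][120:230,160:320]; cv2.imwrite('pics/c2.png',cv2.resize(s[:,:,::-1],(800,550),interpolation=cv2.INTER_CUBIC))
E
```

```text
tare [355.3 221.5 138.  348.  362.  216.  227. ] [191.7 167.6  64.  187.  196.  164.  171. ] [0.463 0.194 0.049] [0.454 0.183 0.049]
count [406.9 261.3 141.  400.  414.  255.  267. ] [181.1 142.5  35.  178.  184.  140.  145. ] [0.459 0.345 0.049] [0.451 0.336 0.049]
off [252.5 136.4  71.  248.  257.  132.  140. ] [225.4 261.5 118.  220.  231.  256.  267. ] [ 0.456 -0.225  0.049] [ 0.448 -0.236  0.049]
vial [374.4 244.5  53.  371.  378.  241.  248. ] [194.6 148.   25.  192.  197.  146.  150. ] [0.488 0.271 0.06 ] [0.486 0.272 0.06 ]
vial2 [275.3 276.5  56.  272.  279.  273.  280. ] [267. 147.  21. 265. 269. 145. 149.] [0.723 0.188 0.06 ] [0.722 0.189 0.06 ]
cupband [343. 271.  35. 337. 348. 266. 277.] [220.7 148.1  21.  214.  227.  147.  149. ] [0.598 0.273 0.06 ] [0.571 0.239 0.06 ]
```

View pics/c2.png

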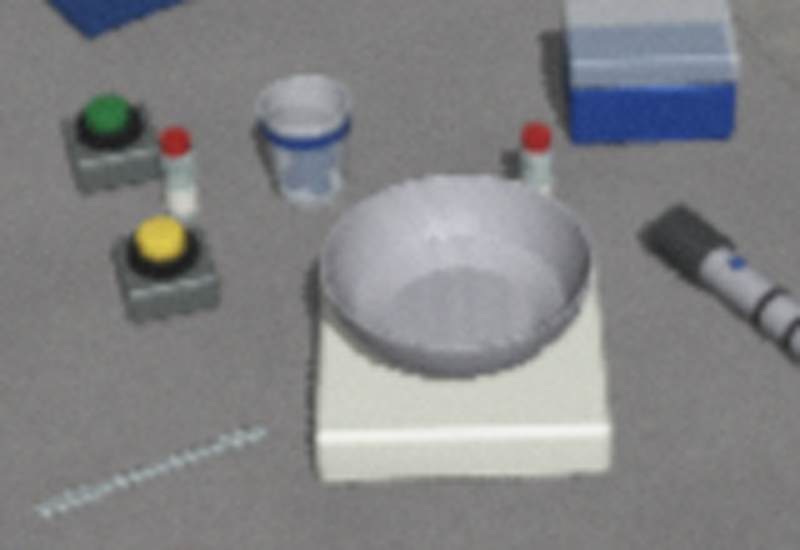

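The side crop shows the cup rim at about x 257-352, top 74 (crop px), the dish rim at x 319-593, top 176, and the spatula and vials clear of both. Vial measurements agree to 2 mm, so calibration is good. Next I'll fit the rims by their extents in both views.

```bash
python3 - <<'E'
from h import *
from scipy.optimize import least_squares
d=load('scene0'); s=load('side0')
th=np.linspace(0,2*np.pi,180)
def circ(x,y,r,z): return np.c_[x+r*np.cos(th),y+r*np.sin(th),z+0*th]
def ext(c,P): p=proj(c,P); return p[:,0].min(),p[:,0].max(),p[:,1].min(),p[:,1].max()
S=lambda x:160+x/5-.4
T=lambda y:120+y/5-.4
A=lambda x:270+x/5-.4
Bv=lambda y:200+y/5-.4
def cup(q):
    e=ext(d,circ(q[0],q[1],.033,.075)); f=ext(d,circ(q[0],q[1],.025,0)); g=ext(s,circ(q[0],q[1],.033,.075)); h=ext(s,circ(q[0],q[1],.025,0))
    return [e[0]-A(311),e[1]-A(460),e[2]-Bv(248),f[3]-Bv(435),g[0]-S(257),g[1]-S(352),g[2]-T(74),h[3]-T(203)]
r=least_squares(cup,[.58,.265],loss='soft_l1'); print('cup',r.x.round(4),np.round(cup(r.x),1))
def dish(q):
    e=ext(d,circ(q[0],q[1],.085,.106)); g=ext(s,circ(q[0],q[1],.085,.106))
    return [e[0]-365*.64,e[1]-472*.64,e[2]-276*.64,g[0]-S(319),g[1]-S(593),g[2]-T(175)]
r=least_squares(dish,[.62,.03],loss='soft_l1'); print('dish',r.x.round(4),np.round(dish(r.x),1))
def btn(q,a,b):
    e=ext(d,circ(q[0],q[1],.031*0+.022,.040)); g=ext(s,circ(q[0],q[1],.022,.04))
    return np.r_[e[0]-A(a[0]),e[1]-A(a[1]),e[3]-Bv(a[2]),g[0]-S(b[0]),g[1]-S(b[1]),g[3]-T(b[2])]
for n,a,b in [('tare',(380,472,160),(127,202,280)),('count',(630,736,365),(76,148,155))]:
    f=lambda q:btn(q,a,b); r=least_squares(f,[.46,.2],loss='soft_l1'); print(n,r.x.round(4),np.round(f(r.x),1))
for u,v in[(318,480),(612,470)]: print(ray(s,S(u),T(v),0).round(3))
E
```

```text
cup [0.5803 0.2653] [ 0.2  0.5 -1.   0.7  0.5  0.5  0.   1.1]
dish [0.614  0.0342] [-0.2  1.3 -3.4  0.4  0.8 -1. ]
tare [0.4603 0.1927] [ 0.5 -0.2 -1.7  1.6 -0.2 -3.8]
count [0.4579 0.3464] [ 1.  -0.6 -0.8  1.8 -0.3 -4.4]
[ 0.501 -0.021  0.   ]
[ 0.674 -0.075  0.   ]
```

```bash
python3 -m pendant '[0,0,0,0.936,-0.8,-0.2,0, 0,0,0,0.936,-0.8,-0.2,0, 0,0,0,0.936,-0.8,-0.2,0, 0,0,0,0.936,-0.8,-0.2,0, 0,0,0,0.936,-0.8,-0.2,0, 0,0,0,0.936,-0.8,-0.2,0, 0,0,0,0.936,-0.8,-0.2,0, 0,0,0,0.936,-0.8,-0.2,0]'; python3 - <<'E'
from h import *
o=observe(); print(o['joints'].round(4).tolist(),o['tcp_pos'].round(4),o['tcp_rot'].round(4))
E
```

```text
clock: 0.77
tcp_pos: [0.4623, 0.3796, 0.3532]
tcp_rot: [-0.0, 0.185, 0.983, -0.001]
ft_force: [0.5, 0.2, 1.3]
finger_gap: 0.005
grasp_force: 0.0
[0.5635, 0.0268, 1.7269, -0.0015, 1.3897, -0.634] [0.4623 0.3796 0.3532] [-1.000e-04  1.855e-01  9.827e-01 -1.100e-03]
```

```bash
python3 -m pendant '[0,0,0,-0.01,-0.76,0,0, 0,0,0,-0.01,-0.76,0,0, 0,0,0,-0.01,-0.76,0,0, 0,0,0,-0.01,-0.76,0,0, 0,0,0,-0.01,-0.76,-0.2,0, 0,0,0,-0.01,-0.76,-0.43,0, 0,0,0,-0.01,-0.76,-0.43,0, 0,0,0,-0.01,-0.76,-0.43,0]'; python3 - <<'E'
from h import *
o=observe(); print(o['joints'].round(4).tolist(),o['tcp_pos'].round(4),o['tcp_rot'].round(4))
grab('wrist','w1')
grab('scene','s1')
d=load('s1');c=d['frame'][150:300,270:430]; cv2.imwrite('pics/s1c.png',cv2.resize(c[:,:,::-1],(640,600),interpolation=cv2.INTER_CUBIC))
E
```

```text
clock: 1.43
tcp_pos: [0.454, 0.191, 0.2398]
tcp_rot: [-0.006, 0.185, 0.983, -0.003]
ft_force: [-0.6, 0.2, -1.1]
finger_gap: -0.002
grasp_force: 0.0
[0.2471, -0.0979, 2.0512, -0.0001, 1.2022, -0.9523] [0.454  0.191  0.2398] [-0.0063  0.1846  0.9828 -0.0029]
```

View pics/s1c.png

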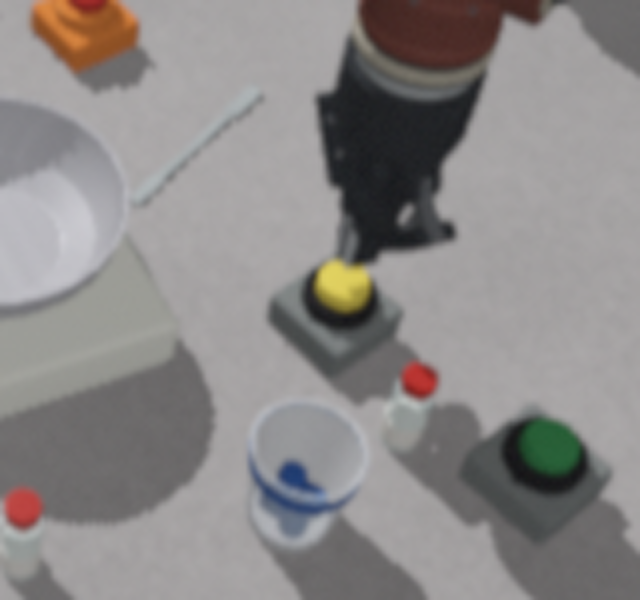

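The tips stand over the yellow button, so I'll press.

```bash
python3 -m pendant '[0,0,0,0.015,0,0,0, 0,0,0,0.015,0,-0.06,0, 0,0,0,0.015,0,-0.1,0, 0,0,0,0.015,0,-0.12,0, 0,0,0,0.015,0,-0.12,0, 0,0,0,0.015,0,-0.12,0]'; python3 - <<'E'
from h import *
o=observe(); print(o['joints'].round(4).tolist(),o['tcp_pos'].round(4),o['tcp_rot'].round(4))
E
```

```text
clock: 2.03
tcp_pos: [0.4622, 0.1933, 0.219]
tcp_rot: [0.001, 0.184, 0.983, 0.001]
ft_force: [1.6, 1.8, 4.6]
finger_gap: 0.002
grasp_force: 2.0
[0.2473, -0.0494, 2.0453, 0.0004, 1.1422, -0.9541] [0.4622 0.1933 0.219 ] [1.500e-03 1.837e-01 9.830e-01 9.000e-04]
```

```bash
python3 -m pendant '[0,0,0,0,0,-0.02,0, 0,0,0,0,0,-0.02,0, 0,0,0,0,0,-0.02,0]'
```

```text
clock: 2.28
tcp_pos: [0.4627, 0.1934, 0.2171]
tcp_rot: [0.001, 0.184, 0.983, 0.001]
ft_force: [-8.6, -1.2, 22.3]
finger_gap: -0.002
grasp_force: 11.6
```

Bottomed out at 22 N with the tip at 44 mm, which is full travel. Releasing.

```bash
python3 -m pendant '[0,0,0,0,0,0.2,0, 0,0,0,0,0,0.4,0, 0,0,0,0,0,0.7,1, 0,0,0,0,0,0.7,1, 0,0,0,0,0,0.7,1, 0,0,0,0,0,0.7,1]'; python3 - <<'E'
from h import *
from scipy.optimize import least_squares
from scipy.spatial.transform import Rotation as R
o=observe(); print(o['joints'].round(4).tolist(),o['tcp_pos'].round(4),o['tcp_rot'].round(4))
Q=[([1.08198,.0533,1.61416,0,1.47599,-.11901],[.22578,.58253,.40358]),([0.5635,.0268,1.7269,-.0015,1.3897,-.634],[.4623,.3796,.3532]),([0.2471,-.0979,2.0512,-.0001,1.2022,-.9523],[.454,.191,.2398]),([.2473,-.0494,2.0453,.0004,1.1422,-.9541],[.4622,.1933,.219]),(list(o['joints']),list(o['tcp_pos']))]
# planar: r,z ; lateral l
def f(p):
    r0,h,L1,L2,L3,off,fo=p; e=[]
    for q,x in Q:
        a=q[1];b=a+q[2];c=b+q[4]
        r=r0+L1*np.sin(a)+L2*np.sin(b)+fo*np.cos(b)+L3*np.sin(c); z=h+L1*np.cos(a)+L2*np.cos(b)-fo*np.sin(b)+L3*np.cos(c)
        e+=[r*np.cos(q[0])-off*np.sin(q[0])-x[0], r*np.sin(q[0])+off*np.cos(q[0])-x[1], z-x[2]]
    return np.r_[e,np.array([p[0],p[6]])*.02]
s=least_squares(f,[0,.3,.4,.4,.1,.07,0]); print(s.x.round(4),(f(s.x)*1000).round(1))
E
```

```text
clock: 2.78
tcp_pos: [0.4618, 0.193, 0.3924]
tcp_rot: [0.004, 0.184, 0.983, 0.002]
ft_force: [0.4, -0.2, -0.1]
finger_gap: 0.565
grasp_force: 0.0
[0.2471, -0.2466, 1.9121, -0.0001, 1.4675, -0.9541] [0.4618 0.193  0.3924] [0.0039 0.1838 0.983  0.0017]
[-3.000e-04  2.428e-01  4.266e-01  6.101e-01  1.116e-01  7.420e-02
  9.520e-02] [ 0.  -0.1  0.  -0.1  0.1 -0.1  0.   0.  -0.   0.1 -0.1 -0.  -0.  -0.
  0.  -0.   1.9]
```

```bash
python3 -m pendant '[-0.1,0,0,0.47,0.9,0,1, -0.2,0,0,0.47,0.9,0,1, -0.3,0,0,0.47,0.9,0,1, -0.4,0,0,0.47,0.9,0,1, -0.5,0,0,0.47,0.9,0,1, -0.5,0,0,0.47,0.9,0,1, -0.5,0,0,0.47,0.9,0,1, -0.5,0,0,0.47,0.9,0,1]'; cat > kin.py <<'E'
from h import *
from scipy.optimize import least_squares
from scipy.spatial.transform import Rotation as R
q_=lambda w:R.from_quat([w[1],w[2],w[3],w[0]])
def rz(a): return R.from_euler('z',a).as_matrix()
def ry(a): return R.from_euler('y',a).as_matrix()
def fk(p,q,s4=1,s6=1,c6=0):
    r0,h,L1,L2,L3,off,fo=p
    T=rz(q[0]); x=T@np.array([r0,off,h]); T=T@ry(q[1]); x=x+T@[0,0,L1]; T=T@ry(q[2]); x=x+T@[fo,0,L2]
    T=T@rz(s4*q[3])@ry(q[4]); x=x+T@[0,0,L3]; T=T@rz(s6*q[5]+c6); return x,T
Q=[([1.08198,.0533,1.61416,0,1.47599,-.11901],[.22578,.58253,.40358],[-2.8e-4,.18385,.98295,-8.8e-4]),([0.5635,.0268,1.7269,-.0015,1.3897,-.634],[.4623,.3796,.3532],None),([0.2471,-.0979,2.0512,-.0001,1.2022,-.9523],[.454,.191,.2398],None),([.2473,-.0494,2.0453,.0004,1.1422,-.9541],[.4622,.1933,.219],None),([0.2471,-.2466,1.9121,-.0001,1.4675,-.9541],[.4618,.193,.3924],[.0039,.1838,.983,.0017])]
E
python3 - <<'E'
from kin import *
o=observe(); t=(o['joints'].round(5).tolist(),o['tcp_pos'].round(5).tolist(),o['tcp_rot'].round(5).tolist()); print(t)
open('kin.py','a').write(f'Q.append({t})\n')
Q.append(t)
for s4 in(1,-1):
  for s6 in(1,-1):
    def f(v):
        e=[]
        for q,x,w in Q:
            X,T=fk(v[:7],q,s4,s6,v[7]); e+=list(X-x)
            if w: e+=list(.1*(R.from_matrix(T).inv()*q_(w)).as_rotvec())
        return np.r_[e,v[0]*.01]
    for c in(0,1.57,3.14,-1.57):
        s=least_squares(f,[0,.3,.4,.6,.1,.07,0.1,c]); print(s4,s6,s.cost,s.x.round(4)) if s.cost<1e-4 else 0
E
```

```text
clock: 3.45
tcp_pos: [0.5786, 0.4196, 0.3817]
tcp_rot: [0.045, 0.176, 0.949, -0.257]
ft_force: [0.7, -0.9, -1.0]
finger_gap: 1.003
grasp_force: 0.0
([0.58553, 0.35682, 1.32749, -0.43811, 1.75409, -0.63516], [0.57865, 0.41963, 0.38171], [0.04515, 0.1756, 0.9493, -0.25682])
1 1 1.1551179603901627e-08 [-2.0000e-04  2.3810e-01  4.2640e-01  6.1010e-01  1.0610e-01  7.4200e-02
  9.5800e-02  1.5708e+00]
1 1 1.1551179603867711e-08 [-2.0000e-04  2.3810e-01  4.2640e-01  6.1010e-01  1.0610e-01  7.4200e-02
  9.5800e-02  1.5708e+00]
1 1 1.1551179603993919e-08 [-2.0000e-04  2.3810e-01  4.2640e-01  6.1010e-01  1.0610e-01  7.4200e-02
  9.5800e-02  1.5708e+00]
1 1 1.1551179616431104e-08 [-2.0000e-04  2.3810e-01  4.2640e-01  6.1010e-01  1.0610e-01  7.4200e-02
  9.5800e-02  1.5708e+00]
```

```bash
cat >> kin.py <<'E'
P=[-2e-4,.2381,.4264,.6101,.1061,.0742,.0958]; C6=np.pi/2
lo=np.array([-3.01,-1.01,.06,-1.02,.09,-3.14])+.05; hi=np.array([3.01,2.22,2.58,4.17,2.62,3.14])-.05
def F(q): return fk(P,q,1,1,C6)
def ik(X,T,q0):
    def f(q): x,t=F(q); return np.r_[(x-X)*3,(t-T).ravel()*.5]
    s=least_squares(f,np.clip(q0,lo+1e-3,hi-1e-3),bounds=(lo,hi),max_nfev=60); return s.x,np.sqrt(2*s.cost)
def seeds(X):
    az=np.arctan2(X[1],X[0])
    return [[az-.1,a,b,j4,j5,j6] for a,b in((.2,1.7),) for j4,j5 in((.3,1.2),(1.5,1.4),(2.8,1.)) for j6 in(-2,0,2)]
def allik(X,T):
    out=[]
    for s in seeds(X):
        q,c=ik(X,T,s)
        if c<2e-3 and not any(np.abs(q-o).max()<.05 for o in out): out.append(q)
    return out
CUP=np.array([.580,.265]); DISH=np.array([.615,.037]); GZ=.050
def Rg(phi,e,s):
    z=np.array([np.cos(phi)*np.cos(e),np.sin(phi)*np.cos(e),-np.sin(e)]); y=s*np.array([-np.sin(phi),np.cos(phi),0]); return np.c_[np.cross(y,z),y,z]
def pourpose(W,G,drop=.135,back=.02):
    m=W[:,2]; mh=np.r_[m[:2],0]; mh/=np.linalg.norm(mh)+1e-9; T=W@G; z=T[:,2]
    dn=np.array([0,0,-1])+m*m[2]; dn/=np.linalg.norm(dn)
    lip=(.075-GZ)*m+.033*dn
    low=min(lip[2],min((-.054*z)[2],(-.155*z)[2])-.043*np.sqrt(1-z[2]**2))
    g=np.r_[DISH-back*mh[:2]-lip[:2],drop-low]
    return g-.155*z,T
E
cat > search.py <<'E'
from kin import *
r=np.radians; res=[]
for phi in(30,40,50):
  for e in(35,42):
    for s in(1,-1):
      G=Rg(r(phi),r(e),s); gq=allik(np.r_[CUP,GZ]-.155*G[:,2],G)
      if not gq: continue
      print(phi,e,s,[q.round(2).tolist() for q in gq],flush=True)
      for al in range(0,360,30):
        for be in(-60,-30,0,30,60):
          W=R.from_rotvec(r(130)*np.array([np.cos(r(al)),np.sin(r(al)),0])).as_matrix()@rz(r(be)); z=(W@G)[:,2]
          if z[2]>.25 or z[2]<-.7: continue
          X,T=pourpose(W,G)
          for q0 in gq:
            q,c=ik(X,T,q0)
            if c<2e-3: res.append((np.abs(q-q0).max(),phi,e,s,al,be,round(z[2],2),q.round(2).tolist(),q0.round(2).tolist()))
res.sort(key=lambda t:t[0])
for t in res[:14]: print(t)
E
time timeout 550 python3 search.py
```

```text
30 35 1 [[0.21, 0.03, 2.24, 1.79, 0.27, 2.72]]
30 35 -1 [[0.21, 0.03, 2.24, 1.79, 0.27, -0.42]]
30 42 1 [[0.22, 0.01, 2.2, 1.09, 0.25, -2.85]]
30 42 -1 [[0.22, 0.01, 2.2, 1.09, 0.25, 0.29]]
40 35 1 [[0.13, 0.05, 2.21, 1.57, 0.46, 2.79]]
40 35 -1 [[0.13, 0.05, 2.21, 1.57, 0.46, -0.35]]
40 42 -1 [[0.15, 0.03, 2.17, 1.18, 0.43, 0.04]]
50 35 1 [[0.06, 0.09, 2.17, 1.43, 0.64, 2.77]]
50 35 -1 [[0.06, 0.09, 2.17, 1.43, 0.64, -0.37]]
50 42 1 [[0.09, 0.07, 2.14, 1.16, 0.61, 3.04]]
50 42 -1 [[0.09, 0.07, 2.14, 1.16, 0.61, -0.1]]
(np.float64(1.3224186794375643), 30, 42, 1, 0, -60, np.float64(0.15), [-0.47, 0.21, 2.12, 1.85, 1.5, -1.53], [0.22, 0.01, 2.2, 1.09, 0.25, -2.85])
(np.float64(1.3224186907722562), 30, 42, -1, 0, -60, np.float64(0.15), [-0.47, 0.21, 2.12, 1.85, 1.5, 1.61], [0.22, 0.01, 2.2, 1.09, 0.25, 0.29])
(np.float64(1.407477968852789), 40, 42, -1, 0, -60, np.float64(0.24), [-0.44, 0.2, 2.17, 2.0, 1.5, 1.45], [0.15, 0.03, 2.17, 1.18, 0.43, 0.04])
(np.float64(1.5710931594262183), 40, 42, -1, 30, -30, np.float64(0.24), [-0.47, 0.42, 1.88, 1.62, 1.87, 1.61], [0.15, 0.03, 2.17, 1.18, 0.
[... 833 characters left out ...]
 2.22, 2.02, 1.36, 1.46], [0.13, 0.05, 2.21, 1.57, 0.46, -0.35])
(np.float64(1.8679809672081584), 40, 42, -1, 60, -30, np.float64(-0.01), [-0.33, 0.69, 1.4, 1.02, 2.3, 1.89], [0.15, 0.03, 2.17, 1.18, 0.43, 0.04])
(np.float64(1.8863998047881283), 50, 35, -1, 90, -60, np.float64(-0.25), [-0.0, 0.8, 1.12, -0.25, 2.53, 1.47], [0.06, 0.09, 2.17, 1.43, 0.64, -0.37])
(np.float64(1.887100391464246), 50, 35, -1, 120, 0, np.float64(-0.22), [0.01, 0.81, 1.11, -0.38, 2.53, 0.94], [0.06, 0.09, 2.17, 1.43, 0.64, -0.37])
(np.float64(1.9048794198995056), 40, 42, -1, 30, -60, np.float64(-0.01), [-0.44, 0.5, 1.7, 1.28, 1.94, 1.95], [0.15, 0.03, 2.17, 1.18, 0.43, 0.04])
real	0m7.353s
user	0m7.660s
sys	0m0.095s
```

```bash
cat >> kin.py <<'E'
G=Rg(np.radians(40),np.radians(42),-1); U=np.array([np.cos(np.radians(30)),.5,0])
def plan(tau,be=-60,drop=.135):
    t=np.radians(max(tau,1)); W=R.from_rotvec(t*U).as_matrix()@rz(np.radians(be))
    X,T=pourpose(W,G,drop); foot=(X+.155*T[:,2])[2]-GZ*W[2,2]-.025*np.sin(t)
    if foot<drop: X=X+[0,0,drop-foot]
    return X,T
def rel(X,T):
    o=observe(); T0=q_(o['tcp_rot']).as_matrix()
    rv=R.from_matrix(T@T0.T).as_rotvec(); print('turn(deg)',np.degrees(rv).round(1),'units',(np.degrees(rv)/60).round(3),'shift units',((X-o['tcp_pos'])/.25).round(3), 'rows turn',(np.degrees(np.linalg.norm(rv))/7.16).round(1))
E
python3 - <<'E'
from kin import *
print(np.c_[G].round(3).tolist(), observe()['tcp_pos'])
Xg=np.r_[CUP,GZ]-.155*G[:,2]; Xp=Xg-.12*G[:,2]
print('grasp tcp',Xg,'pre',Xp)
qg=allik(Xg,G)[0]; print(qg.round(2),ik(Xp,G,qg)[0].round(2))
Xh=Xp+[0,0,.12]; print('high',Xh, ik(Xh,G,qg)[0].round(2),ik(Xh,G,qg)[1])
rel(Xh,G); 
rv=R.from_matrix(G@q_(observe()['tcp_rot']).as_matrix().T); 
q=qg
for X,T in [(Xg+[0,0,.15],G)]+[plan(t) for t in(0,30,60,90,110,130,140)]:
    q,c=ik(X,T,q); x,_=F(q); wc=X-.1061*T[:,2]; print(q.round(2),c.round(4),X.round(3),'wrist',wc.round(2),'tipdir',T[:,2].round(2))
# path of joints from now to high
o=observe(); T0=q_(o['tcp_rot']).as_matrix(); v=rv.as_rotvec(); q=o['joints']
for k in np.linspace(0,1,6): 
    q,c=ik(o['tcp_pos']*(1-k)+Xh*k,R.from_rotvec(v*k).as_matrix()@T0,q); print(q.round(2),c.round(3))
E
```

```text
[[0.513, 0.643, 0.569], [0.43, -0.766, 0.478], [0.743, -0.0, -0.669]] [0.57864741 0.41962971 0.38170671]
grasp tcp [0.4917613  0.19095894 0.15371524] pre [0.42344746 0.13363682 0.23401092]
[0.15 0.03 2.17 1.18 0.43 0.04] [ 0.02 -0.38  2.36  0.88  0.65  0.31]
high [0.42344746 0.13363682 0.35401092] [ 0.02 -0.56  2.26  0.67  0.85  0.6 ] 1.5968756324197824e-09
turn(deg) [  75.4  -21.1 -115.9] units [ 1.257 -0.351 -1.932] shift units [-0.621 -1.144 -0.111] rows turn 19.5
[ 0.15 -0.25  2.13  0.72  0.63  0.57] 0.0 [0.492 0.191 0.304] wrist [0.43 0.14 0.37] tipdir [ 0.57  0.48 -0.67]
[ 0.17 -0.29  2.18 -0.68  0.61  2.54] 0.0 [0.481 0.121 0.291] wrist [0.41 0.15 0.36] tipdir [ 0.69 -0.24 -0.68]
[-0.02 -0.28  2.08  0.15  0.83  1.96] 0.0 [0.508 0.074 0.325] wrist [0.46 0.06 0.42] tipdir [ 0.49  0.1  -0.86]
[-0.22 -0.11  1.96  0.62  1.18  1.76] 0.0 [0.545 0.011 0.31 ] wrist [ 0.52 -0.04  0.4 ] tipdir [ 0.27  0.49 -0.83]
[-0.36  0.16  1.84  0.92  1.53  1.74] 0.0 [ 0.58  -0.051  0.256] wrist [ 0.57 -0.14  0.32] tipdir [ 0.08  0.82 -0.57]
[-0.42  0.33  1.76  1.09  1.75  1.82] 0.0 [ 0.599 -0.083  0.222] wrist [ 0.6  -0.18  0.25] tipdir [ 0.    0.95 -0.31]
[-0.44  0.5   1.7   1.28  1.94  1.95] 0.0 [ 0.61  -0.102  0.179] wrist [ 0.61 -0.21  0.18] tipdir [-0.03  1.   -0.01]
[-0.45  0.53  1.68  1.4   2.03  2.06] 0.0 [ 0.613 -0.107  0.178] wrist [ 0.61 -0.21  0.16] tipdir [-0.02  0.99  0.15]
[ 0.59  0.36  1.33 -0.44  1.75 -0.64] 0.0
[ 0.5   0.2   1.51 -0.17  1.63 -0.29] 0.0
[ 0.4   0.02  1.7   0.07  1.45 -0.01] 0.0
[ 0.28 -0.16  1.9   0.29  1.24  0.21] 0.0
[ 0.16 -0.36  2.09  0.49  1.03  0.41] 0.0
[ 0.02 -0.56  2.26  0.67  0.85  0.6 ] 0.0
```

```bash
python3 -m pendant '[0.42,-0.117,-0.644,-0.207,-0.381,-0.037,1, 0.42,-0.117,-0.644,-0.207,-0.381,-0.037,1, 0.42,-0.117,-0.644,-0.207,-0.381,-0.037,1, 0.42,-0.117,-0.644,-0.207,-0.381,-0.037,1, 0.42,-0.117,-0.644,-0.207,-0.381,-0.037,1, 0.42,-0.117,-0.644,-0.207,-0.381,-0.037,1, 0.42,-0.117,-0.644,-0.207,-0.381,-0.037,1]'
python3 -m pendant '[0.42,-0.117,-0.644,-0.207,-0.381,-0.037,1, 0.42,-0.117,-0.644,-0.207,-0.381,-0.037,1, 0.42,-0.117,-0.644,-0.207,-0.381,-0.037,1, 0.42,-0.117,-0.644,-0.207,-0.381,-0.037,1, 0.42,-0.117,-0.644,-0.207,-0.381,-0.037,1, 0.42,-0.117,-0.644,-0.207,-0.381,-0.037,1, 0.42,-0.117,-0.644,-0.207,-0.381,-0.037,1]'
python3 -m pendant '[0.42,-0.117,-0.644,-0.207,-0.381,-0.037,1, 0.42,-0.117,-0.644,-0.207,-0.381,-0.037,1, 0.42,-0.117,-0.644,-0.207,-0.381,-0.037,1, 0.42,-0.117,-0.644,-0.207,-0.381,-0.037,1, 0.42,-0.117,-0.644,-0.207,-0.381,-0.037,1, 0.42,-0.117,-0.644,-0.207,-0.381,-0.037,1, 0.42,-0.117,-0.644,-0.207,-0.381,-0.037,1, 0.42,-0.117,-0.644,-0.207,-0.381,-0.037,1]'
cat > g.py <<'E'
from kin import *
Xg=np.r_[CUP,GZ]-.155*G[:,2]; Xp=Xg-.12*G[:,2]
print(observe()['joints'].round(2)); rel(Xp,G); rel(Xg,G)
E
python3 g.py
```

```text
clock: 4.03
tcp_pos: [0.5258, 0.3205, 0.3771]
tcp_rot: [-0.022, 0.502, 0.864, -0.035]
ft_force: [0.7, 0.4, 0.1]
finger_gap: 0.999
grasp_force: 0.0
clock: 4.62
tcp_pos: [0.4736, 0.2256, 0.3673]
tcp_rot: [-0.087, 0.742, 0.637, 0.19]
ft_force: [0.5, 0.0, -0.6]
finger_gap: 1.001
grasp_force: 0.0
clock: 5.28
tcp_pos: [0.4217, 0.1313, 0.3573]
tcp_rot: [-0.137, 0.86, 0.308, 0.382]
ft_force: [0.1, -0.2, -0.4]
finger_gap: 1.001
grasp_force: 0.0
[ 0.02 -0.57  2.26  0.66  0.85  0.61]
turn(deg) [-0.  -0.1  0.6] units [-0.    -0.001  0.01 ] shift units [ 0.007  0.009 -0.493] rows turn 0.1
turn(deg) [-0.  -0.1  0.6] units [-0.    -0.001  0.01 ] shift units [ 0.28   0.239 -0.814] rows turn 0.1
```

```bash
python3 -m pendant '[0,0,0.01,0.007,0.009,-0.16,1, 0,0,0.01,0.007,0.009,-0.32,1, 0,0,0.01,0.007,0.009,-0.49,1, 0,0,0.01,0.007,0.009,-0.49,1, 0,0,0.01,0.09,0.08,-0.59,1, 0,0,0.01,0.09,0.08,-0.59,1, 0,0,0.01,0.09,0.08,-0.59,1]'; python3 g.py; python3 - <<'E'
from h import *
grab('scene','s2'); d=load('s2');c=d['frame'][150:300,270:430]; c=cv2.resize(c[:,:,::-1],(400,375),interpolation=cv2.INTER_CUBIC)
grab('side','e2'); e=load('e2')['frame'][100:220,130:258]; e=cv2.resize(e[:,:,::-1],(400,375),interpolation=cv2.INTER_CUBIC)
cv2.imwrite('pics/p2.png',np.hstack([c,e]))
E
```

```text
clock: 5.87
tcp_pos: [0.4456, 0.1522, 0.2105]
tcp_rot: [-0.141, 0.859, 0.314, 0.38]
ft_force: [-0.4, -0.3, 0.8]
finger_gap: 1.001
grasp_force: 0.0
[ 0.07 -0.24  2.3   0.95  0.57  0.25]
turn(deg) [ 0.  -0.3 -0.2] units [ 0.    -0.005 -0.004] shift units [-0.089 -0.074  0.094] rows turn 0.1
turn(deg) [ 0.  -0.3 -0.2] units [ 0.    -0.005 -0.004] shift units [ 0.185  0.155 -0.227] rows turn 0.1
```

View pics/p2.png

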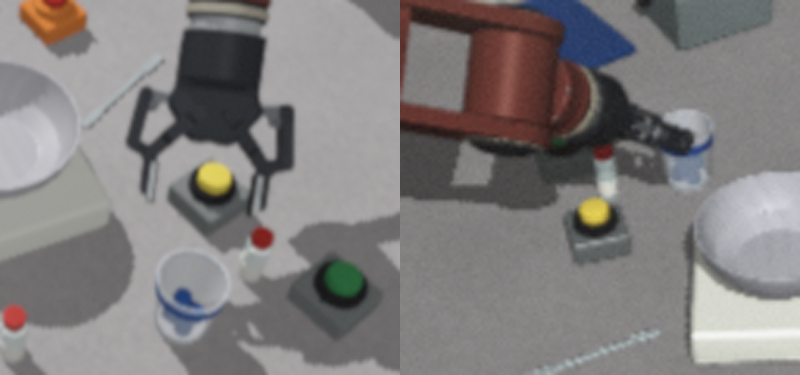

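Left view: the open gripper straddles the line to the cup, and the right finger passes well above and beside the vial at (262,240). Advancing.

```bash
python3 -m pendant '[0,0,0,0.06,0.05,-0.075,1, 0,0,0,0.12,0.1,-0.15,1, 0,0,0,0.185,0.155,-0.227,1, 0,0,0,0.185,0.155,-0.227,1, 0,0,0,0.185,0.155,-0.227,1]'; python3 g.py|tail -1; python3 - <<'E'
from h import *
grab('scene','s3'); d=load('s3');c=d['frame'][150:300,270:430]; c=cv2.resize(c[:,:,::-1],(400,375),interpolation=cv2.INTER_CUBIC)
grab('side','e3'); e=load('e3')['frame'][100:220,130:258]; e=cv2.resize(e[:,:,::-1],(400,375),interpolation=cv2.INTER_CUBIC)
cv2.imwrite('pics/p3.png',np.hstack([c,e]))
E
```

```text
clock: 6.38
tcp_pos: [0.4927, 0.1909, 0.1568]
tcp_rot: [-0.14, 0.857, 0.314, 0.383]
ft_force: [-0.1, 0.0, -0.3]
finger_gap: 1.001
grasp_force: 0.0
turn(deg) [-0.   0.1 -0.2] units [-0.001  0.002 -0.003] shift units [-0.004  0.    -0.012] rows turn 0.0
```

View pics/p3.png

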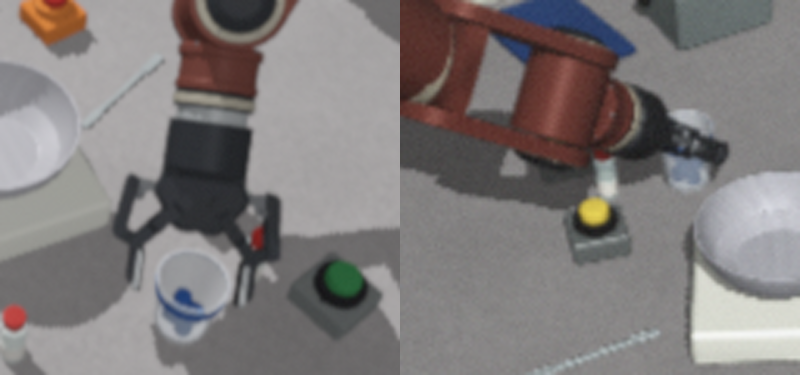

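The cup stands centred between the fingers and the vial is untouched. Closing.

```bash
python3 -m pendant '[0,0,0,0,0,0,0, 0,0,0,0,0,0,0, 0,0,0,0,0,0,0, 0,0,0,0,0,0,0, 0,0,0,0,0,0,0, 0,0,0,0,0,0,0]'; python3 -m pendant '[0,0,0,0,0,0.1,0, 0,0,0,0,0,0.2,0, 0,0,0,0,0,0.35,0, 0,0,0,0,0,0.5,0, 0,0,0,0,0,0.6,0, 0,0,0,0,0,0.6,0, 0,0,0,0,0,0.6,0]'; python3 - <<'E'
from kin import *
for t in(0,60,110): rel(*plan(t))
E
```

```text
clock: 6.98
tcp_pos: [0.4931, 0.1909, 0.1584]
tcp_rot: [-0.14, 0.857, 0.314, 0.385]
ft_force: [-5.1, -0.9, 8.5]
finger_gap: 0.737
grasp_force: 62.3
clock: 7.57
tcp_pos: [0.4922, 0.1905, 0.3082]
tcp_rot: [-0.139, 0.857, 0.314, 0.385]
ft_force: [0.3, 0.4, -2.5]
finger_gap: 0.731
grasp_force: 65.6
turn(deg) [  0.7   1.2 -60.1] units [ 0.011  0.02  -1.002] shift units [-0.045 -0.278 -0.07 ] rows turn 8.4
turn(deg) [ 31.4  54.6 -54.3] units [ 0.523  0.91  -0.905] shift units [ 0.21  -0.719  0.007] rows turn 11.6
turn(deg) [ 56.9  98.8 -39.7] units [ 0.948  1.647 -0.662] shift units [ 0.426 -1.093 -0.345] rows turn 16.9
```

```bash
python3 -m pendant '[0,0,-0.12,-0.006,-0.035,0,0, 0,0,-0.24,-0.012,-0.07,0,0, 0,0,-0.36,-0.018,-0.105,0,0, 0,0,-0.48,-0.024,-0.14,0,0, 0,0,-0.6,-0.03,-0.175,0,0, 0,0,-0.72,-0.036,-0.21,0,0, 0,0,-0.84,-0.042,-0.25,0,0, 0,0,-1,-0.045,-0.278,0,0]'; python3 -m pendant '[0,0,0,0,0,0,0, 0,0,0,0,0,0,0]'; python3 - <<'E'
from kin import *
print(observe()['joints'].round(2))
for t in(0,30,60): rel(*plan(t))
E
```

```text
clock: 8.23
tcp_pos: [0.4797, 0.1231, 0.3017]
tcp_rot: [0.018, 0.915, -0.038, 0.401]
ft_force: [-0.4, 0.7, -1.3]
finger_gap: 0.731
grasp_force: 65.7
clock: 8.4
tcp_pos: [0.4802, 0.1239, 0.3027]
tcp_rot: [0.016, 0.915, -0.035, 0.402]
ft_force: [0.4, 0.6, -1.3]
finger_gap: 0.735
grasp_force: 65.7
[ 0.14 -0.34  2.2  -0.34  0.49  2.02]
turn(deg) [  0.8  -0.  -15.6] units [ 0.013 -0.    -0.26 ] shift units [ 0.003 -0.011 -0.048] rows turn 2.2
turn(deg) [ 23.7  17.8 -15.4] units [ 0.396  0.297 -0.256] shift units [ 0.111 -0.199  0.088] rows turn 4.7
turn(deg) [ 47.5  36.3 -14.4] units [ 0.792  0.605 -0.24 ] shift units [ 0.258 -0.453  0.029] rows turn 8.6
```

```bash
python3 -m pendant '[0.1,0.076,-0.03,0.03,-0.055,0.03,0, 0.2,0.15,-0.06,0.06,-0.11,0.05,0, 0.3,0.23,-0.09,0.09,-0.16,0.07,0, 0.4,0.3,-0.12,0.12,-0.22,0.08,0, 0.5,0.38,-0.15,0.16,-0.28,0.07,0, 0.6,0.46,-0.18,0.19,-0.34,0.06,0, 0.7,0.53,-0.21,0.22,-0.4,0.045,0, 0.792,0.605,-0.24,0.258,-0.453,0.03,0]'; python3 - <<'E'
from kin import *
print(observe()['joints'].round(2))
for t in(60,90,110,135): rel(*plan(t))
E
```

```text
clock: 9.07
tcp_pos: [0.5459, 0.0101, 0.3119]
tcp_rot: [-0.268, 0.919, -0.275, 0.084]
ft_force: [1.1, 0.5, -1.9]
finger_gap: 0.731
grasp_force: 65.8
[-0.22 -0.12  1.97  0.59  1.13  1.72]
turn(deg) [ 3.6  3.1 -1. ] units [ 0.06   0.052 -0.017] shift units [-0.005  0.003 -0.008] rows turn 0.7
turn(deg) [29.5 18.3 -0.8] units [ 0.491  0.305 -0.013] shift units [ 0.137 -0.244 -0.223] rows turn 4.8
turn(deg) [46.7 28.4 -0.6] units [ 0.779  0.474 -0.01 ] shift units [ 0.211 -0.371 -0.359] rows turn 7.6
turn(deg) [68.3 41.1 -0.3] units [ 1.138  0.684 -0.005] shift units [ 0.263 -0.461 -0.536] rows turn 11.1
```

```bash
python3 -m pendant '[0.1,0.06,0,0.03,-0.055,-0.04,0, 0.2,0.12,0,0.06,-0.11,-0.085,0, 0.3,0.18,0,0.09,-0.16,-0.13,0, 0.4,0.25,-0.01,0.115,-0.2,-0.18,0, 0.49,0.3,-0.01,0.137,-0.244,-0.223,0, 0.59,0.36,-0.01,0.16,-0.29,-0.27,0, 0.69,0.42,-0.01,0.19,-0.33,-0.315,0, 0.779,0.474,-0.01,0.211,-0.371,-0.359,0]'; python3 - <<'E'
from kin import *
print(observe()['joints'].round(2))
for t in(110,122,135): rel(*plan(t))
E
```

```text
clock: 9.73
tcp_pos: [0.599, -0.0826, 0.2213]
tcp_rot: [-0.533, 0.73, -0.346, -0.25]
ft_force: [0.4, 0.4, -2.3]
finger_gap: 0.731
grasp_force: 65.8
[-0.42  0.34  1.76  1.09  1.75  1.82]
turn(deg) [-0.   0.2  0. ] units [-0.     0.003  0.001] shift units [-0.002 -0.     0.003] rows turn 0.0
turn(deg) [10.4  6.1  0. ] units [0.173 0.102 0.001] shift units [ 0.029 -0.054 -0.101] rows turn 1.7
turn(deg) [21.6 12.6  0.1] units [0.36  0.211 0.001] shift units [ 0.05  -0.09  -0.174] rows turn 3.5
```

```bash
python3 -m pendant '[0.06,0.035,0,0.01,-0.02,-0.03,0, 0.12,0.07,0,0.02,-0.04,-0.07,0, 0.17,0.1,0,0.029,-0.054,-0.1,0, 0.24,0.14,0,0.036,-0.065,-0.13,0, 0.3,0.175,0,0.044,-0.08,-0.155,0, 0.36,0.21,0,0.05,-0.09,-0.174,0, 0.36,0.21,0,0.05,-0.09,-0.174,0, 0.36,0.21,0,0.05,-0.09,-0.174,0]'; python3 -m pendant '[0,0,0,0,0,0,0, 0,0,0,0,0,0,0, 0,0,0,0,0,0,0, 0,0,0,0,0,0,0, 0,0,0,0,0,0,0, 0,0,0,0,0,0,0, 0,0,0,0,0,0,0, 0,0,0,0,0,0,0]';python3 - <<'E'
from h import *
grab('scene','s4'); d=load('s4');c=d['frame'][110:260,200:360]; c=cv2.resize(c[:,:,::-1],(400,375),interpolation=cv2.INTER_CUBIC)
grab('side','e4'); e=load('e4')['frame'][120:270,180:340]; e=cv2.resize(e[:,:,::-1],(400,375),interpolation=cv2.INTER_CUBIC)
cv2.imwrite('pics/p4.png',np.hstack([c,e]))
E
```

```text
clock: 10.4
tcp_pos: [0.6109, -0.1043, 0.1781]
tcp_rot: [0.618, -0.588, 0.349, 0.388]
ft_force: [-0.2, -1.1, -1.8]
finger_gap: 0.731
grasp_force: 65.7
clock: 11.07
tcp_pos: [0.6109, -0.1045, 0.1793]
tcp_rot: [0.617, -0.588, 0.349, 0.389]
ft_force: [-1.2, -0.1, -1.3]
finger_gap: 0.73
grasp_force: 65.7
```

View pics/p4.png

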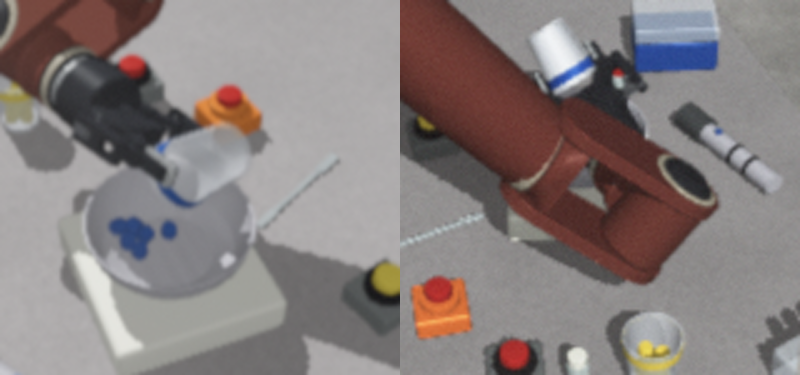

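The scene crop shows the blue caps in the dish (cluster at (130,235) plus one at (169,230)) and the tipped cup looking empty. Now I'll reverse the path.

```bash
python3 -m pendant '[-0.1,-0.06,0,-0.02,0.03,0.07,0, -0.2,-0.12,0,-0.035,0.06,0.12,0, -0.36,-0.21,0,-0.05,0.09,0.174,0, -0.46,-0.27,0,-0.08,0.145,0.215,0, -0.56,-0.33,0,-0.11,0.2,0.26,0, -0.66,-0.39,0,-0.14,0.25,0.3,0, -0.76,-0.45,0.01,-0.165,0.29,0.35,0, -0.85,-0.51,0.01,-0.187,0.334,0.397,0]'; python3 - <<'E'
from kin import *
print(observe()['joints'].round(2))
for t in(60,30,0): rel(*plan(t))
E
```

```text
clock: 11.83
tcp_pos: [0.5636, -0.0206, 0.279]
tcp_rot: [-0.384, 0.867, -0.312, -0.056]
ft_force: [-1.0, 0.3, -1.1]
finger_gap: 0.733
grasp_force: 65.6
[-0.31  0.04  1.9   0.81  1.39  1.72]
turn(deg) [-15.2  -8.6  -0.8] units [-0.253 -0.144 -0.014] shift units [-0.076  0.125  0.124] rows turn 2.4
turn(deg) [-41.  -23.8  -0.8] units [-0.684 -0.397 -0.014] shift units [-0.222  0.379  0.183] rows turn 6.6
turn(deg) [-66.  -38.5  -0.8] units [-1.1   -0.642 -0.014] shift units [-0.33   0.567  0.047] rows turn 10.7
```

```bash
python3 -m pendant '[-0.1,-0.06,0,-0.03,0.05,0.05,0, -0.2,-0.12,-0.01,-0.06,0.1,0.1,0, -0.3,-0.17,-0.01,-0.09,0.16,0.14,0, -0.4,-0.23,-0.01,-0.125,0.21,0.16,0, -0.5,-0.29,-0.01,-0.16,0.27,0.18,0, -0.6,-0.35,-0.01,-0.19,0.33,0.185,0, -0.684,-0.397,-0.014,-0.222,0.379,0.185,0, -0.684,-0.397,-0.014,-0.222,0.379,0.185,0]'; python3 - <<'E'
from kin import *
Xg=np.r_[CUP,GZ]-.155*G[:,2]
print(observe()['joints'].round(2)); rel(Xg+[0,0,.15],G)
E
```

```text
clock: 12.5
tcp_pos: [0.507, 0.0759, 0.3245]
tcp_rot: [-0.115, 0.937, -0.233, 0.233]
ft_force: [-0.6, 0.0, -1.7]
finger_gap: 0.732
grasp_force: 65.7
[-0.02 -0.28  2.08  0.16  0.84  1.96]
turn(deg) [-15.8 -27.5  58.4] units [-0.263 -0.458  0.973] shift units [-0.061  0.46  -0.083] rows turn 9.3
```

```bash
python3 -m pendant '[-0.03,-0.05,0.11,-0.007,0.05,0,0, -0.06,-0.1,0.22,-0.014,0.1,0,0, -0.09,-0.15,0.33,-0.02,0.15,-0.02,0, -0.11,-0.19,0.41,-0.025,0.19,-0.03,0, -0.13,-0.229,0.487,-0.03,0.23,-0.04,0, -0.13,-0.229,0.487,-0.03,0.23,-0.04,0]'; python3 -m pendant '[-0.03,-0.05,0.11,-0.007,0.05,0,0, -0.06,-0.1,0.22,-0.014,0.1,0,0, -0.09,-0.15,0.33,-0.02,0.15,-0.02,0, -0.11,-0.19,0.41,-0.025,0.19,-0.03,0, -0.13,-0.229,0.487,-0.03,0.23,-0.04,0, -0.13,-0.229,0.487,-0.03,0.23,-0.04,0, -0.13,-0.229,0.487,-0.03,0.23,-0.04,0, -0.13,-0.229,0.487,-0.03,0.23,-0.04,0]'; python3 - <<'E'
from kin import *
Xg=np.r_[CUP,GZ]-.155*G[:,2]
print(observe()['joints'].round(2)); rel(Xg+[0,0,.005],G)
grab('scene','s5'); d=load('s5');c=d['frame'][140:290,220:380]; c=cv2.resize(c[:,:,::-1],(400,375),interpolation=cv2.INTER_CUBIC)
grab('side','e5'); e=load('e5')['frame'][100:220,170:298]; e=cv2.resize(e[:,:,::-1],(400,375),interpolation=cv2.INTER_CUBIC)
cv2.imwrite('pics/p5.png',np.hstack([c,e]))
E
```

```text
clock: 13.0
tcp_pos: [0.5008, 0.1315, 0.3133]
tcp_rot: [-0.135, 0.937, 0.04, 0.319]
ft_force: [0.0, 0.5, -1.3]
finger_gap: 0.73
grasp_force: 65.7
clock: 13.67
tcp_pos: [0.4941, 0.188, 0.3049]
tcp_rot: [-0.141, 0.859, 0.309, 0.382]
ft_force: [-0.2, 0.4, 0.3]
finger_gap: 0.73
grasp_force: 65.7
[ 0.14 -0.25  2.12  0.72  0.64  0.57]
turn(deg) [-0.3 -0.2  0.2] units [-0.005 -0.003  0.004] shift units [-0.009  0.012 -0.585] rows turn 0.1
```

View pics/p5.png

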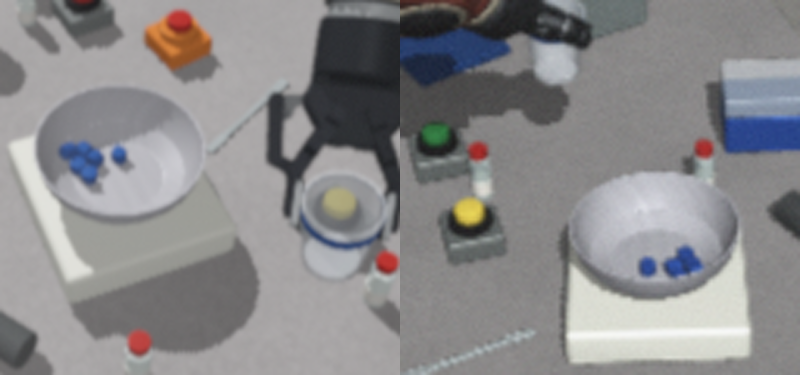

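All six caps are in the dish and the cup is empty (the yellow button shows through its floor). Lowering to the height measured at the grasp.

```bash
python3 -m pendant '[0,0,0,0,0.01,-0.15,0, 0,0,0,-0.005,0.012,-0.3,0, 0,0,0,-0.005,0.012,-0.42,0, 0,0,0,-0.005,0.012,-0.5,0, 0,0,0,-0.005,0.012,-0.55,0, 0,0,0,-0.005,0.012,-0.575,0, 0,0,0,-0.005,0.012,-0.585,0, 0,0,0,-0.005,0.012,-0.585,0]'; python3 -m pendant '[0,0,0,0,0,0,0, 0,0,0,0,0,0,0]'
```

```text
clock: 14.43
tcp_pos: [0.4931, 0.1916, 0.159]
tcp_rot: [-0.142, 0.859, 0.31, 0.383]
ft_force: [0.2, 0.3, -0.7]
finger_gap: 0.734
grasp_force: 65.7
clock: 14.6
tcp_pos: [0.4928, 0.1915, 0.1589]
tcp_rot: [-0.141, 0.859, 0.31, 0.383]
ft_force: [0.8, 0.9, 0.1]
finger_gap: 0.731
grasp_force: 65.8
```

Nearly there, with no contact force yet. I'll lower by small steps.

```bash
python3 -m pendant '[0,0,0,0,0,-0.008,0, 0,0,0,0,0,-0.008,0]'; python3 -m pendant '[0,0,0,0,0,-0.008,0, 0,0,0,0,0,-0.008,0]';
```

```text
clock: 14.77
tcp_pos: [0.4937, 0.192, 0.1585]
tcp_rot: [-0.142, 0.858, 0.311, 0.384]
ft_force: [-2.8, 0.3, 7.0]
finger_gap: 0.733
grasp_force: 65.2
clock: 14.93
tcp_pos: [0.4945, 0.1925, 0.1582]
tcp_rot: [-0.142, 0.857, 0.311, 0.385]
ft_force: [-7.8, -0.8, 15.5]
finger_gap: 0.727
grasp_force: 64.9
```

```bash
python3 -m pendant '[0,0,0,0,0,0.01,0, 0,0,0,0,0,0.01,1, 0,0,0,0,0,0.01,1, 0,0,0,0,0,0.01,1, 0,0,0,0,0,0.01,1, 0,0,0,0,0,0.01,1, 0,0,0,0,0,0.01,1]'; python3 -m pendant '[0,0,0,-0.06,-0.05,0.075,1, 0,0,0,-0.12,-0.1,0.15,1, 0,0,0,-0.19,-0.16,0.22,1, 0,0,0,-0.27,-0.23,0.32,1, 0,0,0,-0.27,-0.23,0.6,1, 0,0,0,-0.27,-0.23,0.8,1, 0,0,0,-0.27,-0.23,0.8,0, 0,0,0,-0.27,-0.23,0.8,0]'; python3 - <<'E'
from kin import *
grab('scene','s6'); d=load('s6');c=d['frame'][140:290,260:420]; c=cv2.resize(c[:,:,::-1],(400,375),interpolation=cv2.INTER_CUBIC)
grab('side','e6'); e=load('e6')['frame'][100:220,150:278]; e=cv2.resize(e[:,:,::-1],(400,375),interpolation=cv2.INTER_CUBIC)
cv2.imwrite('pics/p6.png',np.hstack([c,e]))
D=R.from_quat([.18385,.98295,0,0]).as_matrix()
rel(np.array([.457,.343,.30]),D)
for s in (0,90,180,270): 
    T=rz(np.radians(s))@D; q,c=ik(np.array([.457,.343,.3]),T,observe()['joints']); print(s,q.round(2),c)
E
```

```text
clock: 15.52
tcp_pos: [0.4923, 0.1916, 0.1566]
tcp_rot: [-0.141, 0.859, 0.311, 0.382]
ft_force: [-0.4, 1.0, -0.0]
finger_gap: 0.998
grasp_force: 0.0
clock: 16.18
tcp_pos: [0.4265, 0.1342, 0.3675]
tcp_rot: [-0.139, 0.855, 0.311, 0.39]
ft_force: [0.8, -0.4, 1.5]
finger_gap: 0.751
grasp_force: 0.0
turn(deg) [-56.8  -9.5 110.6] units [-0.947 -0.158  1.844] shift units [ 0.127  0.835 -0.239] rows turn 17.4
0 [ 0.51  0.01  1.83  0.    1.29 -0.69] 2.6723680145996644e-16
90 [ 0.35 -0.03  1.94  0.44  1.09  3.09] 0.5312902916923284
180 [0.51 0.01 1.83 0.   1.29 2.45] 5.354436514165767e-14
270 [0.51 0.01 1.83 0.   1.29 0.88] 1.7400735005103202e-09
```

View pics/p6.png

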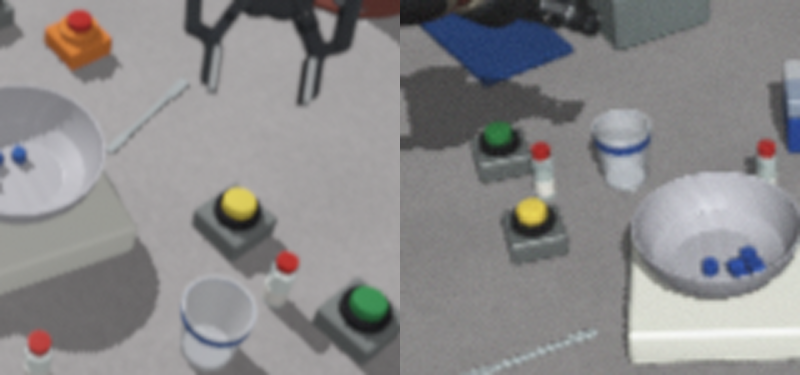

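The cup is standing upright and empty, and the vials and buttons are in place. Next, turn the tool down over the green button.

```bash
cat > c.py <<'E'
from kin import *
D=rz(np.radians(270))@R.from_quat([.18385,.98295,0,0]).as_matrix()
rel(np.array([.457,.343,.32]),D); rel(np.array([.457,.343,.236]),D)
E
python3 c.py
```

```text
turn(deg) [-39.7  28.4  27.2] units [-0.662  0.473  0.453] shift units [ 0.127  0.835 -0.159] rows turn 7.8
turn(deg) [-39.7  28.4  27.2] units [-0.662  0.473  0.453] shift units [ 0.127  0.835 -0.495] rows turn 7.8
```

```bash
python3 -m pendant '[-0.662,0.473,0.453,0.127,0.835,0,0, -0.662,0.473,0.453,0.127,0.835,0,0, -0.662,0.473,0.453,0.127,0.835,0,0, -0.662,0.473,0.453,0.127,0.835,0,0, -0.662,0.473,0.453,0.127,0.835,0,0, -0.662,0.473,0.453,0.127,0.835,0,0, -0.662,0.473,0.453,0.127,0.835,-0.1,0, -0.662,0.473,0.453,0.127,0.835,-0.159,0]'; python3 -m pendant '[0,0,0,0,0,0,0, 0,0,0,0,0,0,0]'; python3 c.py
```

```text
clock: 16.95
tcp_pos: [0.456, 0.3439, 0.3135]
tcp_rot: [0.001, 0.824, 0.566, -0.007]
ft_force: [-0.9, -0.2, -1.6]
finger_gap: 0.001
grasp_force: 0.0
clock: 17.12
tcp_pos: [0.456, 0.3429, 0.3138]
tcp_rot: [-0.001, 0.826, 0.564, -0.005]
ft_force: [0.7, 0.9, 0.2]
finger_gap: 0.002
grasp_force: 0.0
turn(deg) [ 0.2 -0.5  0.2] units [ 0.004 -0.008  0.003] shift units [0.004 0.    0.025] rows turn 0.1
turn(deg) [ 0.2 -0.5  0.2] units [ 0.004 -0.008  0.003] shift units [ 0.004  0.    -0.311] rows turn 0.1
```

Lower to just above the button, then press. The bottomed-out commanded height last time was TCP ≈ 0.211.

```bash
python3 -m pendant '[0,0,0,0.004,0,-0.1,0, 0,0,0,0.004,0,-0.2,0, 0,0,0,0.004,0,-0.31,0, 0,0,0,0.004,0,-0.31,0, 0,0,0,0.004,0,-0.31,0]'; python3 - <<'E'
from h import *
grab('scene','s7'); d=load('s7');c=d['frame'][180:300,330:458]; c=cv2.resize(c[:,:,::-1],(400,375),interpolation=cv2.INTER_CUBIC)
grab('side','e7'); e=load('e7')['frame'][100:190,140:236]; e=cv2.resize(e[:,:,::-1],(400,375),interpolation=cv2.INTER_CUBIC)
cv2.imwrite('pics/p7.png',np.hstack([c,e]))
E
```

```text
clock: 17.53
tcp_pos: [0.4571, 0.3424, 0.2389]
tcp_rot: [-0.0, 0.826, 0.564, -0.003]
ft_force: [-0.5, -0.5, 0.0]
finger_gap: -0.002
grasp_force: 0.0
```

View pics/p7.png

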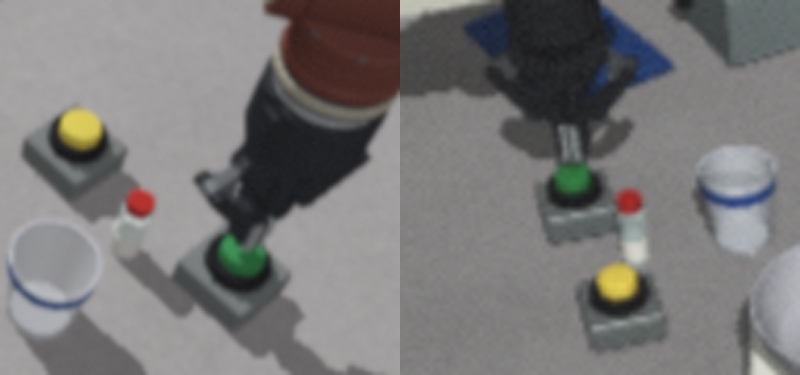

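The tips are centred over the green button in both views. Pressing.

```bash
python3 -m pendant '[0,0,0,0,0,-0.05,0, 0,0,0,0,0,-0.08,0, 0,0,0,0,0,-0.1,0, 0,0,0,0,0,-0.11,0, 0,0,0,0,0,-0.11,0, 0,0,0,0,0,-0.11,0]'
```

```text
clock: 18.13
tcp_pos: [0.4591, 0.3438, 0.2171]
tcp_rot: [0.0, 0.826, 0.564, -0.001]
ft_force: [-7.5, -6.1, 23.3]
finger_gap: 0.004
grasp_force: 11.7
```

Bottomed out at 23 N. Release, retreat and check the state.

```bash
python3 -m pendant '[0,0,0,0,0,0.15,0, 0,0,0,0,0,0.3,0, 0,0,0,0,0,0.5,0, 0,0,0,0,0,0.7,0, 0,0,0,0,0,0.7,0, 0,0,0,0,0,0.7,0, 0,0,0,0,0,0.7,0, 0,0,0,0,0,0.7,0]'; python3 - <<'E'
from h import *
grab('scene','s8')
E
```

```text
clock: 18.8
tcp_pos: [0.4573, 0.3428, 0.3853]
tcp_rot: [-0.0, 0.826, 0.564, -0.004]
ft_force: [-0.6, -0.6, -0.4]
finger_gap: -0.0
grasp_force: 0.0
```

View pics/s8.png

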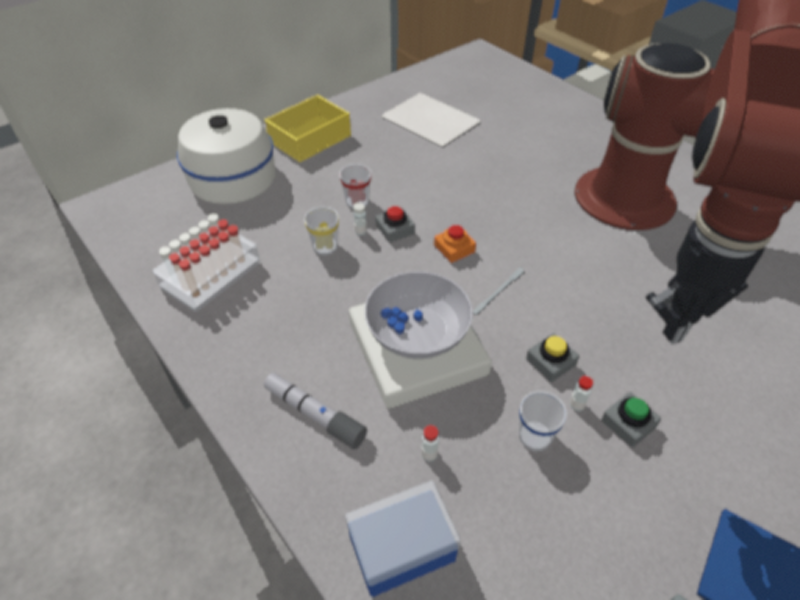

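The caps are in the dish (about (403,318)), the empty cup is upright at (541,420), all bystanders are unmoved, and the arm is clear.

```bash
python3 -c "
from plant import close_job; print(close_job())"
```

```text
the job is handed in; nothing more can be done
None
```

I pressed tare with the dish empty, poured all six caps into the dish, pressed count, and left the empty cup upright on the bench. The job is handed in after about 19 s of robot time, with no verdict returned yet.

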